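# Nest the hutch cups and open the cleaner jug

### The arm

A 7-joint arm with a two-finger parallel gripper is mounted at the origin on the work surface. World frame = base frame: x ahead of the robot, y to its left, z up, the work surface at z = 0. Lengths are in m, angles in degrees, forces in N, time in s.
With the tool pointing down it reaches from about 0.4 to 0.875 m from the base axis. Payload 6.5 kg.
Tool frame: the origin (TCP) lies on the centre line of the jaws, within the pads' length; the fingertips stand arm.finger_overhang ahead of it and the grasp point (between the pads) lies 11 mm behind it (arm.finger_overhang is the distance from the TCP to the fingertips, in m); z points along the fingers, y is the line along which they close (so a half turn about z gives the same grasp; the last joint's range is limited). The gripper opens to 88 mm and grips with 3 to 60 N. Pads are 18 mm wide; open, the fingers measure 123 mm over their backs; the gripper's body (75 mm by 187 mm) begins 45 mm behind the grasp point.
Start: joints at [-68.595, 30.733, -0.252, 88.115, 0.149, 61.152, -4.079], TCP at [0.277, 0.588, 0.221] pointing down, gripper open.
Joint ranges: [-154.64, 154.64], [-21.42, 123.67], [-72.66, 72.17], [13.99, 137.28], [-74.86, 254.86], [10.95, 109.41], [-158.01, 158.01]. Speed limits (degrees/s): [136.94, 136.94, 180, 180, 180, 180, 180].

### API

Orientations are given as a 3x3 rotation matrix whose columns are the frame's x, y, z axes.
In Python, from workcell import arm gives the robot as it stands.
- The arm moves only by the tool servo_tool, never from a script. Its argument "steps" is a list of rows, each a list of 7 numbers: the shift along the tool's x, y, z in mm, then the turn, a rotation vector about the tool's x, y, z in rad, then the opening, from 0 (shut) to 1 (fully open). A call has 1 to 20 rows; each row shifts and turns the commanded pose from where the row before left it, along the tool's axes as they then stand; what a row does not reach is not made up. A row lasts 1/10 s, in which the tool goes at most 50 mm and 8.59 degrees, less where a joint would pass 70% of its speed; a pose out of reach is approached as far as the arm can. A call is refused whole if a number of a shift passes 50 or a number of a turn 0.15, either way. A call with a gripper value outside its range is refused whole. The fingers move at their own pace and stop on an object; "force" is the grip in N (left out, the last holds). Time passes only in rows, so rows that do not move let the fingers close. It gives the time, the measured TCP pose, the force, the opening and the grip force at its end, in the units of the state.
- arm.sense(): the state, without advancing time (a new reading comes with each control period).
- arm.get_image(name): name is "scene" or "top" or "wrist"; returns a dict with "img" (480x640x3 uint8, blue, green, red), "vfov" (degrees; the focal length in pixels is half the picture's height over the tangent of half this angle, whatever the lens; pixels are square), "cx", "cy" (the principal point, pixels), "extrinsics" (4x4, takes a point from camera to world coordinates); the wrist camera has in their place "T_tool_cam" (4x4, takes a point from camera to tool coordinates, whose origin is the TCP and whose axes are the flange's). Camera axes: x right, y down, z forward; pixel columns grow to the right and rows downward; lengths in m; the calibration is good to about 2 mm. A picture is of the moment at which its call begins: read the wrist's pose just before it. There is no depth.
- arm.hand_in(): hands the job in; it is judged then, once.
The state is a dict: "t": time; "q": joint angles; "joint_vel": joint speeds; "effort": joint torques, N m; "position": TCP position; "tool_rot": TCP orientation; "force": force on the tool from outside, world axes, zero at the start; "ft_torque": the same for the moment, N m; "finger_gap": finger opening in m; "finger_force": force on a finger pad.
Only numpy, scipy, OpenCV 4.12 (cv2) and the standard library are available. Lean on these libraries where they do the work, as an engineer would, in place of code of your own. Each camera call takes 0.05 s, during which the arm holds its last target. There are 200 camera calls.

### The job

Get ready to wash out the hutch cups: first nest one of the two steel cups fully and squarely into the other where that one stands on the bench (either may go into the other), and let go of it. Then take the safety cap off the cleaner jug (push it down, twist it anticlockwise while pushing, then lift) and finish holding the cap level in the gripper, a few centimetres clear of the jug and straight above its mouth; do not put it down or let go. Leave the bucket, the feeder, the rake and the brush where they are.

Things in the scene. Friction and masses are not known exactly. Their poses are not given: they have to be found in the camera images.
- cup_a_center (a point): steel cup (one of two alike), 65 mm high, about 0.11 kg. Foot 36 mm across, widening to 53 mm at 41 mm height; above that a straight collar 62 mm across (grip here) up to the rim, mouth 56 mm inside. Point: its centre, on its axis, 32.5 mm above its foot (z = 0.0325 on the bench); z up its axis. Nested, its collar rests on the other cup's rim, centres 24 mm apart in height.
- cup_b_center (a point): the other steel cup, the same in every way as cup_a; this point is its centre, 32.5 mm above its foot, z up along its axis.
- cap_center (a point): round ribbed grey plastic safety cap on the jug, 54 mm across, 33 mm high, 45 g. Point: its centre, on its axis, 16.5 mm below its top, at z = 0.1945 when closed; z up. Grip the upper 14 mm of its side. Pressed down 4.5 to 6 mm it turns anticlockwise (seen from above); after 50 to 83 degrees of turn it lifts off (stop near 88). Unpressed it is locked against turning and lifting. It has 1.5 mm of play.
- jug_spring (a joint): how far the spring ring in the jug's neck, under the cap, is pressed down (m): 0 with the cap at rest, 0.006 at its stop; it pushes the cap up with 5 N at first, 11 N at the stop.
- jug_mouth (a point): mouth of the white plastic cleaner jug, on the neck's axis, z = 0.190; z up. The closed cap's centre is 4.5 mm above it, the spring ring's top 7 mm above it. The jug is clamped to the bench, cannot move or turn. Body 96 mm across up to 0.12 high; loop handle out to 77 mm from the axis towards the jug's +x, below 0.125; neck 35 mm across above 0.15 (room for fingertips).
- bucket: bystander: yellow plastic bucket, 228 mm across at the top, 200 mm high; origin at the centre of its underside. Leave it.
- feeder: bystander: white ceramic feeder bowl, 116 mm across, 50 mm high; origin at the centre of its underside. Leave it.
- rake: bystander: grooming rake with wooden handle and steel teeth, lying along its x, 210 mm long, 18 mm high; origin at the underside near the middle. Leave it.
- brush: bystander: white slicker brush, 190 mm long along its x, 55 mm wide, 24 mm high; origin at the underside near the middle. Leave it.
Things that resemble listed ones, but are neither listed nor needed, are in the scene too. Leave any red look-alike of the part that bears cap_center alone.

How it is judged (in metres and radians):
On the way, in this order (a step that is already met when the one before it is completed fails the run):
1. one cup is nested fully in the other, standing on the bench and let go (((z of cup_a_center in the frame of cup_b_center between 0.02 and 0.0275 m and horizontal distance between cup_a_center and cup_b_center below 0.005 m and angle between each of cup_a_center, cup_b_center's own z axis and vertical below 0.12 rad and height (world z) of cup_b_center below 0.038 m) or (z of cup_b_center in the frame of cup_a_center between 0.02 and 0.0275 m and horizontal distance between cup_b_center and cup_a_center below 0.005 m and angle between each of cup_b_center, cup_a_center's own z axis and vertical below 0.12 rad and height (world z) of cup_a_center below 0.038 m)) and contact force between the fingers and cup_a below 0.05 N and contact force between the fingers and cup_b below 0.05 N), for 0.2 s.
2. the cap is off and lifted clear above the jug in the gripper (z of cap_center in the frame of jug_mouth between 0.035 and 0.16 m and horizontal distance between cap_center and jug_mouth below 0.035 m and contact force between the fingers and cap above 0.5 N and contact force between cap and jug below 0.05 N), for 0.1 s.
At the end, for the whole second after the job is handed in: Cups nested: centres 20-27.5 mm apart in height, within 5 mm sideways, both within 7 degrees of upright, the lower on the bench. Cap held still in the gripper, within 20 degrees of level, not touching the jug, its centre 35-160 mm above the jug mouth and within 35 mm sideways (all of step 2 and ((z of cup_a_center in the frame of cup_b_center between 0.02 and 0.0275 m and horizontal distance between cup_a_center and cup_b_center below 0.005 m and angle between each of cup_a_center, cup_b_center's own z axis and vertical below 0.12 rad and height (world z) of cup_b_center below 0.038 m) or (z of cup_b_center in the frame of cup_a_center between 0.02 and 0.0275 m and horizontal distance between cup_b_center and cup_a_center below 0.005 m and angle between each of cup_b_center, cup_a_center's own z axis and vertical below 0.12 rad and height (world z) of cup_a_center below 0.038 m)) and angle between cap_center's own z axis and vertical below 0.35 rad and linear speed of cap below 0.03 m/s); the arm keeps its last pose, push and grip.
It fails at once if the bucket is moved by more than 30 mm (distance of bucket from where it was at the start of the episode above 0.03 m).
It fails at once if the feeder is moved by more than 30 mm (distance of feeder from where it was at the start of the episode above 0.03 m).
It fails at once if the rake is moved by more than 30 mm (distance of rake from where it was at the start of the episode above 0.03 m).
It fails at once if the brush is moved by more than 30 mm (distance of brush from where it was at the start of the episode above 0.03 m).
It also fails if it takes over 54 s, if anything falls off the work surface, if the arm or the gripper's body presses on something with over 40 N, if the wrist force passes 120 N, or if a joint passes its speed limit or range.

## Working session

There is one attempt and no reset: what is moved stays moved. The work goes in short steps, Python scripts to look and compute and a tool call to move; the robot and the scene stay as the last step left them, time stands still between calls to the robot, and variables do not carry over. Pictures are saved under pics/ and viewed, at most 10 in all, crops included, and the job is handed in when it is done.

Besides the shell and the picture viewer there is one more tool, called after "Emit:" as a command line: name --pt "numbers of a row" for each row, then --argument value for the rest. servo_tool: Moves the arm, as the interface text tells. Its arguments: {"type":"object","properties":{"steps":{"type":"array","items":{"type":"array","items":{"type":"number"}}},"force":{"type":"number"}},"required":["steps"]}

```bash
mkdir -p pics; ls; python3 - <<'E'
from workcell import arm
import cv2,numpy as np
print(arm.finger_overhang); s=arm.sense(); print(s)
a=[]
for n in("scene","top","wrist"):
    d=arm.get_image(n); cv2.imwrite(f"pics/{n}0.png",d["img"]); print(n,{k:(np.round(v,4).tolist() if k!="img" else 0) for k,v in d.items()})
E
```

```text
pics
0.008
{'t': 0.0, 'q': array([-68.59537957,  30.77942241,  -0.2531717 ,  88.16984978,
         0.14928686,  61.15325293,  -4.07742569]), 'joint_vel': array([-0.08333897, -0.05518671,  0.03659015,  0.04898005,  0.02639891,
        0.00691494,  0.02294856]), 'effort': array([-7.06907831e-04, -5.70988727e+01,  9.90409814e-01, -2.51604491e+01,
       -5.63342194e-02,  1.79467478e-02,  1.81262380e-04]), 'position': array([0.27648452, 0.58754312, 0.22002331]), 'tool_rot': array([[-9.04884486e-01,  4.25656759e-01, -6.25015462e-04],
       [ 4.25657193e-01,  9.04882955e-01, -1.67071026e-03],
       [-1.45583276e-04, -1.77784212e-03, -9.99998409e-01]]), 'force': array([-0.21652184,  0.67609997, -0.85704848]), 'ft_torque': array([0.00601422, 0.02018999, 0.02072838]), 'finger_force': 0.0, 'finger_gap': 0.08792217796576826}
scene {'img': 0, 'vfov': 57.1898, 'cx': 315.948, 'cy': 237.1455, 'extrinsics': [[0.2138, 0.7857, -0.5805, 1.3891], [0.9769, -0.1701, 0.1296, -0.2186], [0.0031, -0.5948, -0.8039, 1.2263], [0.0, 0.0, 0.0, 1.0]]}
top {'img': 0, 'vfov': 51.3269, 'cx': 320.2777, 'cy': 233.5271, 'extrinsics': [[0.0027, -0.9928, 0.1197, 0.4112], [-0.9999, -0.0043, -0.0133, -0.0266], [0.0137, -0.1197, -0.9927, 1.3948], [0.0, 0.0, 0.0, 1.0]]}
wrist {'img': 0, 'vfov': 70.5073, 'cx': 318.8255, 'cy': 237.1939, 'T_tool_cam': [[-0.0005, -0.9513, -0.3082, 0.0798], [1.0, -0.0002, -0.001, -0.0003], [0.0008, -0.3082, 0.9513, -0.1634], [0.0, 0.0, 0.0, 1.0]]}
```

View pics/scene0.png

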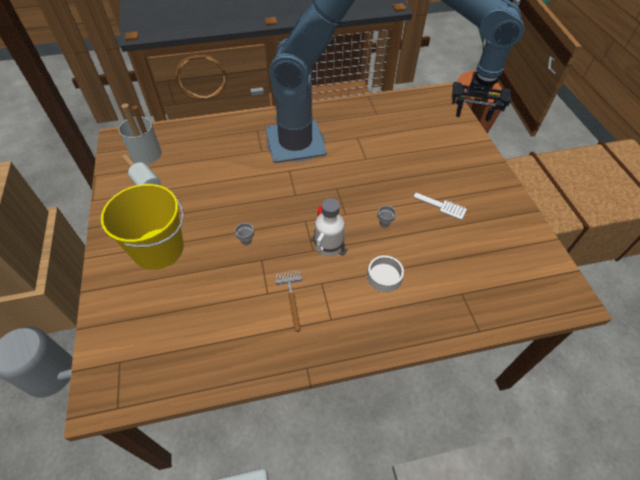

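View pics/top0.png

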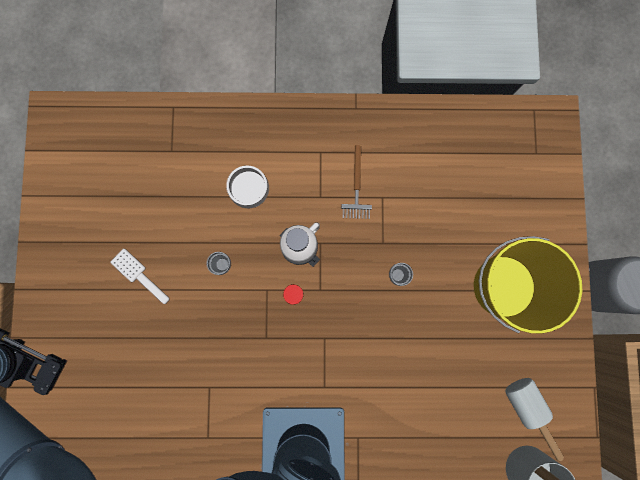

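The scene picture shows cups at about (245,233) and (386,216), with the jug cap at (331,207). In the top picture the cups are at (219,264) and (400,274), the jug cap is at (297,239), and the red decoy is at (293,294).

```bash
cat > h.py <<'E'
from workcell import arm
import cv2,numpy as np
def grab(name,save=None):
    s=arm.sense(); d=arm.get_image(name)
    if name=="wrist":
        T=np.eye(4);T[:3,:3]=s["tool_rot"];T[:3,3]=s["position"]; E=T@d["T_tool_cam"]
    else: E=np.array(d["extrinsics"])
    if save: cv2.imwrite(save,d["img"])
    f=240/np.tan(np.radians(d["vfov"]/2))
    return d["img"],(E,f,d["cx"],d["cy"]),s
def plane(c,u,v,z):
    E,f,cx,cy=c; r=E[:3,:3]@np.array([(u-cx)/f,(v-cy)/f,1]); o=E[:3,3]
    return o+r*(z-o[2])/r[2]
def proj(c,p):
    E,f,cx,cy=c; q=E[:3,:3].T@(np.array(p)-E[:3,3]); return np.array([cx+f*q[0]/q[2],cy+f*q[1]/q[2]])
def blob(img,roi,lo,hi):
    x0,y0,x1,y1=roi; hsv=cv2.cvtColor(img[y0:y1,x0:x1],cv2.COLOR_BGR2HSV)
    m=cv2.inRange(hsv,lo,hi); m=cv2.morphologyEx(m,cv2.MORPH_CLOSE,np.ones((3,3)))
    k=max(cv2.findContours(m,cv2.RETR_EXTERNAL,cv2.CHAIN_APPROX_NONE)[0],key=cv2.contourArea)
    return cv2.convexHull(k)+np.array([[x0,y0]])
E
python3 - <<'E'
from h import *
it,ct,_=grab("top"); 
for n,roi in(("A",(195,240,245,290)),("B",(380,250,425,300))):
    k=blob(it,roi,(0,0,0),(180,90,255)); P=np.array([plane(ct,u,v,.065)[:2] for u,v in k[:,0,:]]); c,r=cv2.minEnclosingCircle(P.astype(np.float32)); print(n,c,2*r,np.mean(k,axis=(0,1)))
print("cap",plane(ct,297,239,.211)); print("jug handle tip",plane(ct,318,226,.1)); print("black thing",plane(ct,314,262,.02)); print("red",plane(ct,293,294,.02))
for p in((247,187),(356,211),(125,262),(165,300),(530,284)): print(p,plane(ct,*p,.03))
# crop
cv2.imwrite("pics/crop.png",cv2.resize(np.hstack([it[200:320,190:420]]),None,fx=3.4,fy=3.4,interpolation=cv2.INTER_CUBIC))
E
```

```text
A (0.49122485518455505, 0.22635065019130707) 0.06625428795814514 [218.125 263.125]
B (0.4634132385253906, -0.25909021496772766) 0.06522737443447113 [401.05555556 274.5       ]
cap [0.54053213 0.01298196 0.211     ]
jug handle tip [ 0.58709828 -0.03792082  0.1       ]
black thing [ 0.49790689 -0.02793239  0.02      ]
red [0.41029075 0.02903645 0.02      ]
(247, 187) [0.70502668 0.15906191 0.03      ]
(356, 211) [ 0.63902012 -0.14366197  0.03      ]
(125, 262) [0.49543457 0.48592587 0.03      ]
(165, 300) [0.39329379 0.37353975 0.03      ]
(530, 284) [ 0.4392041  -0.61886068  0.03      ]
```

View pics/crop.png

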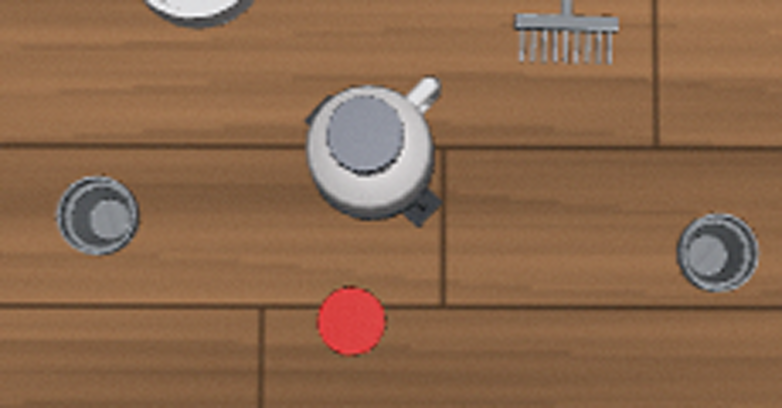

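The crop shows cup A and cup B upright and open. The jug cap is grey, the jug handle points up and to the right, and the red decoy is separate. First I'll turn to yaw 0 (tool x = world y, tool y = world x), then move over cup A.

Emit:
servo_tool --pt "0 0 0 0 0 0.141 1" --pt "0 0 0 0 0 0.141 1" --pt "0 0 0 0 0 0.141 1" --pt "0 0 0 0 0 0.141 1" --pt "0 0 0 0 0 0.141 1" --pt "0 0 0 0 0 0.141 1" --pt "0 0 0 0 0 0.141 1" --pt "0 0 0 0 0 0.141 1" --pt "-36 21.5 0 0 0 0 1" --pt "-36 21.5 0 0 0 0 1" --pt "-36 21.5 0 0 0 0 1" --pt "-36 21.5 0 0 0 0 1" --pt "-36 21.5 0 0 0 0 1" --pt "-36 21.5 0 0 0 0 1" --pt "-36 21.5 0 0 0 0 1" --pt "-36 21.5 0 0 0 0 1" --pt "-36 21.5 0 0 0 0 1" --pt "-36 21.5 0 0 0 0 1" --pt "0 0 0 0 0 0 1" --pt "0 0 0 0 0 0 1"

```text
t: 2.2
position: [0.493, 0.2281, 0.2209]
tool_rot: [[-0.001, 1.0, -0.0], [1.0, 0.001, 0.0], [0.0, -0.0, -1.0]]
force: [-0.8, 0.7, 0.9]
finger_gap: 0.088
finger_force: 0.0
```

```bash
cat >> h.py <<'E'
def cup(img,c,guess,zr=.065,save=None,R=.031):
    # rim: dark/grey vs wood; outer hull, plane at rim height
    u,v=proj(c,(*guess,zr)).astype(int); w=int(R*2.2*c[1]/abs(c[0][2,3]-zr))
    roi=(max(u-w,0),max(v-w,0),min(u+w,640),min(v+w,480))
    k=blob(img,roi,(0,0,0),(180,80,255)); P=np.array([plane(c,a,b,zr)[:2] for a,b in k[:,0,:]],np.float32)
    cc,r=cv2.minEnclosingCircle(P); e=cv2.fitEllipse(P)
    if save:
        o=img.copy(); cv2.polylines(o,[k],True,(0,0,255),1); t=np.linspace(0,6.28,60)
        q=np.array([proj(c,(cc[0]+.031*np.cos(a),cc[1]+.031*np.sin(a),zr)) for a in t]).astype(int); cv2.polylines(o,[q],True,(0,255,0),1)
        cv2.imwrite(save,o)
    return cc,2*r,e
E
python3 - <<'E'
from h import *
i,c,s=grab("wrist"); print(s["t"],s["position"],s["tool_rot"].round(4),s["q"]); print(cup(i,c,(.491,.226),save="pics/w1.png"))
E
```

```text
2.2 [0.49303786 0.2280935  0.22085494] [[-8.e-04  1.e+00 -2.e-04]
 [ 1.e+00  8.e-04  0.e+00]
 [ 0.e+00 -2.e-04 -1.e+00]] [-46.19568021  21.04538377  21.05210251 105.47115262  -9.05485075
  55.1246483  -21.18047111]
((0.49313831329345703, 0.22954301536083221), 0.06423051655292511, ((0.4928850829601288, 0.2293388545513153), (0.06100839376449585, 0.06417305022478104), 0.9000495076179504))
```

View pics/w1.png

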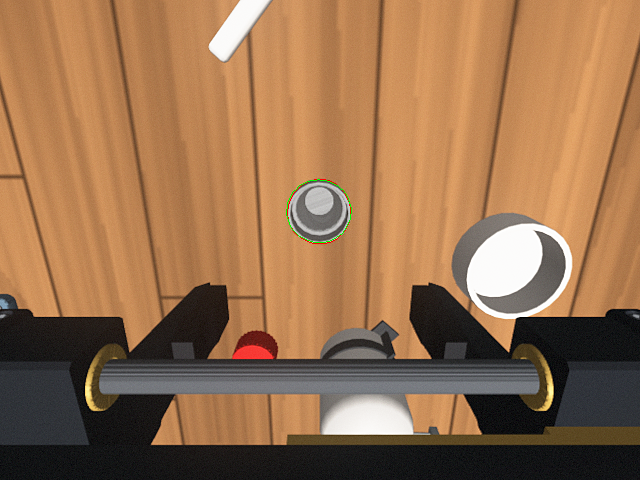

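The green circle sits on cup A's rim (centre pixel 319,210) at (0.493, 0.229). The diameter fits, so I'll descend and grip.

Emit:
servo_tool --pt "1 0 40 0 0 0 1" --pt "0 0 40 0 0 0 1" --pt "0 0 40 0 0 0 1" --pt "0 0 30 0 0 0 1" --pt "0 0 21 0 0 0 1" --pt "0 0 0 0 0 0 1" --pt "0 0 0 0 0 0 0" --pt "0 0 0 0 0 0 0" --pt "0 0 0 0 0 0 0" --pt "0 0 0 0 0 0 0" --pt "0 0 0 0 0 0 0" --pt "0 0 0 0 0 0 0" --force 20

```text
t: 3.45
position: [0.4929, 0.2299, 0.0502]
tool_rot: [[-0.003, 1.0, 0.0], [1.0, 0.003, 0.0], [0.0, 0.0, -1.0]]
force: [0.1, -0.5, -0.3]
finger_gap: 0.0422
finger_force: 0.0
```

```bash
python3 - <<'E'
from h import *
i,c,s=grab("wrist","pics/w2.png"); print(s["t"],s["position"],s["finger_gap"],s["finger_force"])
E
```

```text
3.45 [0.49294811 0.22987405 0.05022765] 0.04223819363538306 0.0
```

View pics/w2.png

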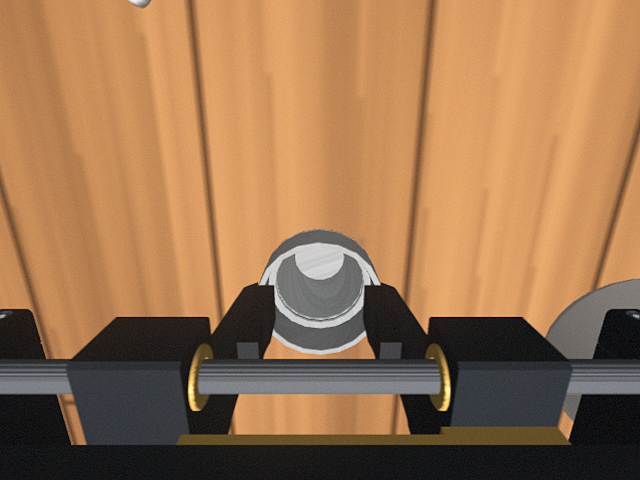

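```bash
python3 - <<'E'
from h import *
s=arm.sense();d=arm.get_image("wrist");T=np.eye(4);T[:3,:3]=s["tool_rot"];T[:3,3]=s["position"];E=T@d["T_tool_cam"]
c=(E,240/np.tan(np.radians(d["vfov"]/2)),d["cx"],d["cy"])
for p in((320,230),(320,243),(320,292),(320,328),(320,354),(262,285),(378,285)): print(p,plane(c,*p,.065).round(4),plane(c,*p,.041).round(4))
for dz in(0,-.008,.011): print(dz,[proj(c,s["position"]+np.array([dx,0,dz])).round() for dx in(-.021,0,.021)])
i=d["img"]; cv2.imwrite("pics/w3.png",cv2.resize(i[200:400,200:440],None,fx=3,fy=3,interpolation=cv2.INTER_CUBIC))
it,ct,_=grab("top"); cv2.imwrite("pics/t3.png",it)
E
```

```text
(320, 230) [0.4934 0.2648 0.065 ] [0.4935 0.2575 0.041 ]
(320, 243) [0.4934 0.2585 0.065 ] [0.4935 0.2502 0.041 ]
(320, 292) [0.4935 0.2333 0.065 ] [0.4936 0.221  0.041 ]
(320, 328) [0.4936 0.2132 0.065 ] [0.4937 0.1976 0.041 ]
(320, 354) [0.4936 0.1977 0.065 ] [0.4938 0.1796 0.041 ]
(262, 285) [0.4655 0.237  0.065 ] [0.4611 0.2253 0.041 ]
(378, 285) [0.5215 0.2371 0.065 ] [0.5261 0.2254 0.041 ]
0 [array([279., 285.]), array([319., 285.]), array([358., 285.])]
-0.008 [array([281., 278.]), array([319., 279.]), array([357., 279.])]
0.011 [array([277., 295.]), array([319., 295.]), array([361., 295.])]
```

View pics/w3.png

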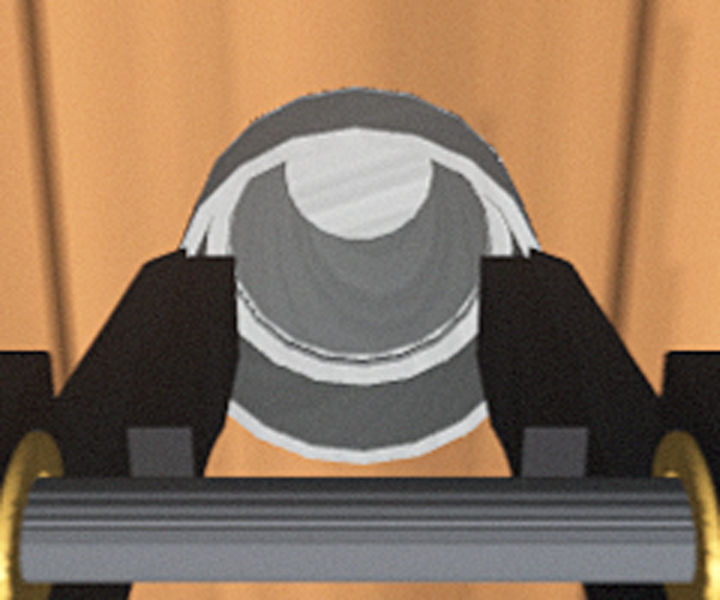

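```bash
python3 - <<'E'
from h import *
s=arm.sense(); print(s["t"],s["finger_gap"],s["finger_force"],s["force"],s["position"])
i,c,s=grab("wrist","pics/w4.png"); s=arm.sense(); print(s["t"],s["finger_gap"],s["finger_force"],s["force"])
j=cv2.imread("pics/w2.png"); print(np.abs(i.astype(int)-j).mean())
ic,cc,_=grab("scene"); cv2.imwrite("pics/s4.png",ic)
u,v=proj(cc,(.493,.229,.065)).astype(int); cv2.imwrite("pics/s4c.png",cv2.resize(ic[v-40:v+40,u-55:u+55],None,fx=7,fy=7,interpolation=cv2.INTER_CUBIC))
E
```

```text
3.6 0.03039691276936654 0.0 [0.19019853 0.01615005 0.55667649] [0.4928487  0.22977641 0.04996534]
3.65 0.026467986694335192 0.0 [ 0.05701618  0.9151887  -0.31248409]
7.970852864583334
```

View pics/s4c.png

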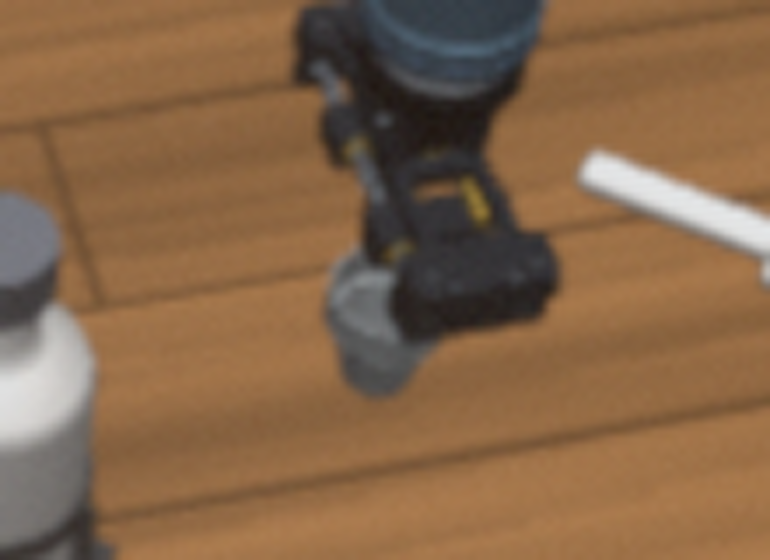

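```bash
python3 - <<'E'
from h import *
ic,cc,_=grab("scene"); s=arm.sense(); print(s["finger_gap"],s["finger_force"])
u,v=proj(cc,(.493,.229,.065)).astype(int)
f=lambda p:((proj(cc,p)-[u-55,v-40])*7).round()
for p in((.493,.23,.05),(.493,.23,.095),(.493,.229,0),(.585,.23,.095),(.585,.19,.095),(.585,.27,.095),(.585,.23,.15)):print(p,f(p))
it,ct,_=grab("top")
u,v=proj(ct,(.493,.229,.065)).astype(int); a=cv2.resize(it[v-35:v+35,u-35:u+35],None,fx=5,fy=5,interpolation=cv2.INTER_CUBIC)
w=cv2.imread("pics/w4.png")[180:420,160:480]; w=cv2.resize(w,(467,350)); cv2.imwrite("pics/c5.png",np.hstack([a,w]))
E
```

```text
0.018284887264757216 0.0
(0.493, 0.23, 0.05) [386. 300.]
(0.493, 0.23, 0.095) [398. 240.]
(0.493, 0.229, 0) [371. 363.]
(0.585, 0.23, 0.095) [459. 387.]
(0.585, 0.19, 0.095) [377. 402.]
(0.585, 0.27, 0.095) [541. 373.]
(0.585, 0.23, 0.15) [478. 312.]
```

View pics/c5.png

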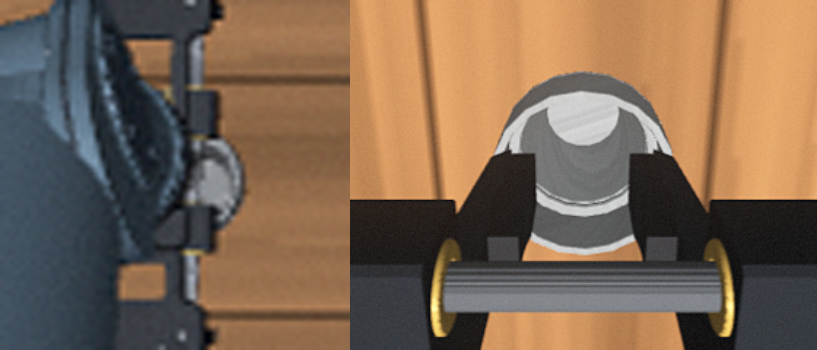

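The picture shows the fingertips above the cup mouth, not beside it. The tip scale and row in every wrist image, plus the body height in the scene view, put the real tips about 16 mm behind the reported TCP. The stated figure is 8 mm ahead. The cup hasn't moved. I'll reopen, descend 24 mm more (safe under either reading) and grip again.

Emit:
servo_tool --pt "0 0 -5 0 0 0 1" --pt "0 0 0 0 0 0 1" --pt "0 0 0 0 0 0 1" --pt "0 0 0 0 0 0 1" --pt "0 0 0 0 0 0 1" --pt "0 0 0 0 0 0 1" --pt "0 0 0 0 0 0 1" --pt "0 0 0 0 0 0 1" --pt "0 0 0 0 0 0 1" --pt "0 0 0 0 0 0 1" --pt "0 0 0 0 0 0 1" --force 20

```text
t: 4.9
position: [0.4928, 0.2298, 0.0549]
tool_rot: [[-0.003, 1.0, -0.0], [1.0, 0.003, -0.0], [-0.0, -0.0, -1.0]]
force: [-0.3, 0.5, 0.4]
finger_gap: 0.0879
finger_force: 0.0
```

Emit:
servo_tool --pt "-1 0 10 0 0 0 1" --pt "0 0 10 0 0 0 1" --pt "0 0 9 0 0 0 1" --pt "0 0 0 0 0 0 0" --pt "0 0 0 0 0 0 0" --pt "0 0 0 0 0 0 0" --pt "0 0 0 0 0 0 0" --pt "0 0 0 0 0 0 0" --pt "0 0 0 0 0 0 0" --force 20

```text
t: 5.8
position: [0.4931, 0.2289, 0.0262]
tool_rot: [[-0.003, 1.0, 0.001], [1.0, 0.003, 0.0], [0.0, 0.001, -1.0]]
force: [-0.1, 0.2, 0.7]
finger_gap: 0.0622
finger_force: 20.0
```

Gripped at 62.2 mm. Next I'll lift high over the jug and overshoot cup B by 80 mm, so the wrist camera looks straight down on it.

Emit:
servo_tool --pt "0 0 -20 0 0 0 0" --pt "0 0 -45 0 0 0 0" --pt "0 0 -45 0 0 0 0" --pt "0 0 -45 0 0 0 0" --pt "0 0 -45 0 0 0 0" --pt "0 0 -45 0 0 0 0" --pt "-40 -2 0 0 0 0 0" --pt "-40 -2 0 0 0 0 0" --pt "-40 -2 0 0 0 0 0" --pt "-40 -2 0 0 0 0 0" --pt "-40 -2 0 0 0 0 0" --pt "-40 -2 0 0 0 0 0" --pt "-40 -2 0 0 0 0 0" --pt "-40 -2 0 0 0 0 0" --pt "-40 -2 0 0 0 0 0" --pt "-40 -2 0 0 0 0 0" --pt "-40 -2 0 0 0 0 0" --pt "-40 -2 0 0 0 0 0" --pt "-40 -2 0 0 0 0 0" --pt "-40 -2 0 0 0 0 0" --force 25

```text
t: 7.8
position: [0.466, -0.3325, 0.2708]
tool_rot: [[-0.003, 1.0, -0.0], [1.0, 0.003, 0.001], [0.001, -0.0, -1.0]]
force: [1.2, -0.6, -0.9]
finger_gap: 0.0623
finger_force: 25.0
```

Emit:
servo_tool --pt "0 0 0 0 0 0 0" --pt "0 0 0 0 0 0 0" --pt "0 0 0 0 0 0 0"

```text
t: 8.1
position: [0.4668, -0.3298, 0.2706]
tool_rot: [[-0.005, 1.0, -0.0], [1.0, 0.005, 0.001], [0.001, -0.0, -1.0]]
force: [-0.0, 0.0, -1.1]
finger_gap: 0.0619
finger_force: 25.0
```

```bash
python3 - <<'E'
from h import *
i,c,s=grab("wrist"); print(s["t"],s["position"],s["tool_rot"].round(4),s["finger_gap"],s["q"].round(1)); print(cup(i,c,(.463,-.259),save="pics/w6.png"))
# held cup: rim outline, expected rim at tool z -> z=TCP+.065-.026
p=s["position"]; print([proj(c,(p[0],p[1]+d,p[2]+.039)).round() for d in(-.031,0,.031)])
E
```

```text
8.1 [ 0.46678662 -0.32977196  0.27059156] [[-4.5e-03  1.0e+00 -3.0e-04]
 [ 1.0e+00  4.5e-03  1.4e-03]
 [ 1.4e-03 -3.0e-04 -1.0e+00]] 0.06190210226121618 [  2.5  23.2  37.5  98.9 -15.6  63.3  45.2]
((0.46559229493141174, -0.26007214188575745), 0.06193116679787636, ((0.46552738547325134, -0.2601032853126526), (0.061382271349430084, 0.06155019626021385), 82.42245483398438))
[array([318., 386.]), array([319., 326.]), array([319., 257.])]
```

View pics/w6.png

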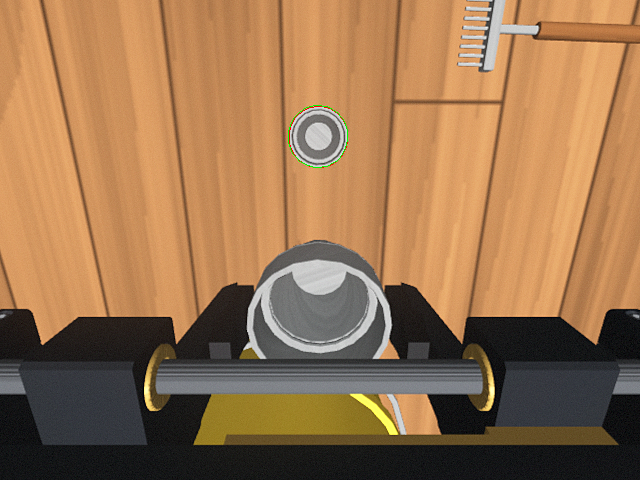

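Cup B's rim is a clean circle at pixel (319,136), world (0.4656, -0.2601), 61.9 mm across. The held cup sits upright and centred. I'll move over B and lower.

Emit:
servo_tool --pt "20 -1 0 0 0 0.005 0" --pt "30 0 10 0 0 0 0" --pt "20 0 30 0 0 0 0" --pt "0 0 40 0 0 0 0" --pt "0 0 40 0 0 0 0" --pt "0 0 40 0 0 0 0" --pt "0 0 0 0 0 0 0" --pt "0 0 0 0 0 0 0" --pt "0 0 0 0 0 0 0"

```text
t: 9.05
position: [0.4672, -0.2618, 0.1131]
tool_rot: [[0.001, 1.0, 0.003], [1.0, -0.001, -0.001], [-0.001, 0.003, -1.0]]
force: [0.1, -1.5, -1.0]
finger_gap: 0.0622
finger_force: 25.0
```

Emit:
servo_tool --pt "2 -1.5 10 0 0 0 0" --pt "0 0 10 0 0 0 0" --pt "0 0 10 0 0 0 0" --pt "0 0 10 0 0 0 0" --pt "0 0 10 0 0 0 0" --pt "0 0 0 0 0 0 0" --pt "0 0 0 0 0 0 0"

```text
t: 9.75
position: [0.4639, -0.2594, 0.0606]
tool_rot: [[0.002, 1.0, -0.001], [1.0, -0.002, 0.0], [0.0, -0.001, -1.0]]
force: [-0.0, 0.3, -0.6]
finger_gap: 0.062
finger_force: 25.0
```

Emit:
servo_tool --pt "-0.5 1.5 2 0 0 0 0" --pt "0 0 2 0 0 0 0" --pt "0 0 2 0 0 0 0" --pt "0 0 2 0 0 0 0" --pt "0 0 1.5 0 0 0 0" --pt "0 0 0 0 0 0 0" --pt "0 0 0 0 0 0 0"

```text
t: 10.45
position: [0.4655, -0.2598, 0.0514]
tool_rot: [[0.002, 1.0, -0.0], [1.0, -0.002, -0.0], [-0.0, -0.0, -1.0]]
force: [0.4, -0.6, -1.1]
finger_gap: 0.062
finger_force: 25.0
```

Emit:
servo_tool --pt "0 0 1 0 0 0 0" --pt "0 0 1 0 0 0 0" --pt "0 0 0 0 0 0 0" --pt "0 0 0 0 0 0 0"

```text
t: 10.85
position: [0.4657, -0.26, 0.0501]
tool_rot: [[0.002, 1.0, 0.001], [1.0, -0.002, 0.0], [0.0, 0.001, -1.0]]
force: [-1.4, 1.1, 6.3]
finger_gap: 0.0619
finger_force: 25.0
```

Contact at the expected 0.050, with a force of 6 N. Opening and rising.

Emit:
servo_tool --pt "0 0 -1 0 0 0 1" --pt "0 0 0 0 0 0 1" --pt "0 0 0 0 0 0 1" --pt "0 0 0 0 0 0 1" --pt "0 0 0 0 0 0 1" --pt "0 0 0 0 0 0 1" --pt "0 0 -20 0 0 0 1" --pt "0 0 -40 0 0 0 1" --pt "0 0 -40 0 0 0 1" --pt "0 0 -40 0 0 0 1" --pt "0 0 -40 0 0 0 1" --pt "0 0 -40 0 0 0 1" --pt "0 0 0 0 0 0 1" --pt "0 0 0 0 0 0 1" --pt "0 0 0 0 0 0 1"

```text
t: 12.35
position: [0.4648, -0.2592, 0.2692]
tool_rot: [[0.002, 1.0, -0.002], [1.0, -0.002, 0.001], [0.001, -0.002, -1.0]]
force: [0.1, -0.1, 0.2]
finger_gap: 0.0881
finger_force: 0.0
```

```bash
python3 - <<'E'
from h import *
i,c,s=grab("wrist"); print(s["t"],s["position"],s["finger_gap"]); print(cup(i,c,(.4656,-.260),zr=.089,save="pics/w7.png"))
cv2.imwrite("pics/w7c.png",cv2.resize(cv2.imread("pics/w7.png")[100:340,200:440],None,fx=2.4,fy=2.4))
# cap from scene and top: grey low-sat
for n,px in(("top",(297,239)),("scene",(331,207))):
    im,cc,_=grab(n); print(n,im[px[1]-6:px[1]+7:3,px[0]].tolist())
    u,v=px; cv2.imwrite(f"pics/cap_{n}.png",cv2.resize(im[v-25:v+35,u-30:u+30],None,fx=6,fy=6,interpolation=cv2.INTER_CUBIC))
E
```

```text
12.35 [ 0.46483651 -0.25920507  0.26915989] 0.08810875047208337
((0.46512481570243835, -0.2576618790626526), 0.06765449047088623, ((0.4655381143093109, -0.2581828832626343), (0.06114376336336136, 0.06778400391340256), 178.58445739746094))
top [[160, 148, 145], [160, 150, 146], [160, 150, 145], [163, 150, 150], [165, 154, 150]]
scene [[129, 121, 121], [128, 119, 118], [127, 119, 120], [128, 120, 119], [66, 66, 70]]
```

View pics/w7c.png

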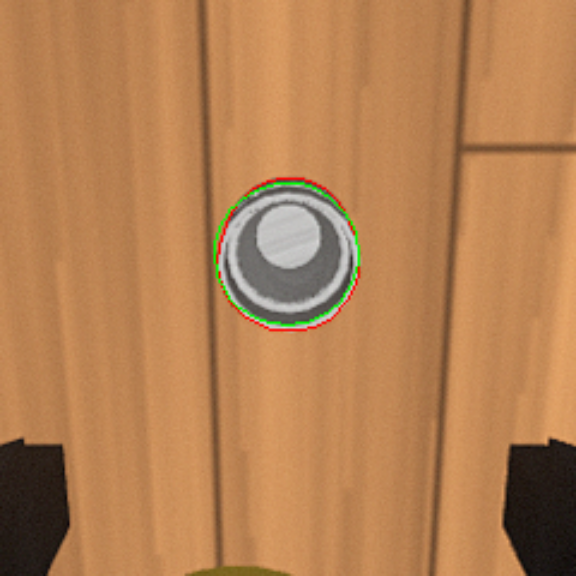

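The two rims are concentric. Taking the rim at nested height, z = 0.089, it measures 61 mm wide, so the cups are fully nested and released. Next I'll put the wrist camera over the jug cap.

Emit:
servo_tool --pt "40 15 -10 0 0 0 1" --pt "40 15 -10 0 0 0 1" --pt "40 15 0 0 0 0 1" --pt "40 15 0 0 0 0 1" --pt "32 16 0 0 0 0 1" --pt "0 0 0 0 0 0 1" --pt "0 0 0 0 0 0 1" --pt "0 0 0 0 0 0 1"

```text
t: 13.3
position: [0.5412, -0.0696, 0.29]
tool_rot: [[0.004, 1.0, -0.001], [1.0, -0.004, -0.001], [-0.001, -0.001, -1.0]]
force: [-0.8, 0.3, 0.4]
finger_gap: 0.0881
finger_force: 0.0
```

```bash
cat > cap.py <<'E'
from h import *
i,c,s=grab("wrist","pics/w8.png"); print(s["t"],s["position"],s["tool_rot"].round(4).tolist(),s["finger_gap"],s["q"].round(1))
g=(.5405,.013); u,v=proj(c,(*g,.211)).astype(int); print("pred",u,v)
h=cv2.cvtColor(i,cv2.COLOR_BGR2HSV); print([h[v,min(max(x,0),639)].tolist() for x in range(u-80,u+81,10)])
for hi in(150,175,200):
    k=blob(i,(max(u-75,0),max(v-75,0),u+75,v+75),(0,0,60),(180,70,hi)); P=np.array([plane(c,a,b,.211)[:2] for a,b in k[:,0,:]],np.float32)
    print(hi,cv2.minEnclosingCircle(P),cv2.fitEllipse(P))
E
python3 cap.py
```

```text
13.3 [ 0.54121313 -0.06957639  0.29002374] [[0.0041, 1.0, -0.001], [1.0, -0.0041, -0.0009], [-0.0009, -0.001, -1.0]] 0.08809097572011922 [-24.6  18.3  34.4 101.1 -11.3  64.1  13.2]
pred 317 122
[[15, 142, 199], [14, 138, 207], [13, 140, 204], [13, 137, 203], [17, 8, 237], [130, 8, 196], [117, 11, 202], [120, 8, 201], [130, 7, 205], [120, 11, 201], [125, 8, 199], [116, 9, 199], [125, 15, 188], [10, 6, 242], [14, 137, 201], [13, 132, 213], [14, 138, 201]]
150 ((0.5202366709709167, -0.012195522896945477), 0.008816147223114967) ((0.5198146104812622, -0.012683926150202751), (0.005653361789882183, 0.017888523638248444), 47.86564254760742)
175 ((0.5273925065994263, 0.003417004831135273), 0.029543856158852577) ((0.5418088436126709, 0.015763716772198677), (0.06544595211744308, 0.07728439569473267), 154.27230834960938)
200 ((0.5417234301567078, 0.01331940945237875), 0.02691388688981533) ((0.5416978597640991, 0.013347411528229713), (0.053256236016750336, 0.05338192358613014), 36.57121658325195)
```

The cap is at (0.5417, 0.0133) and measures 53.8 mm against the stated 54 mm. I'll centre over it and descend with the real tips at about 0.198, which puts TCP z at 0.182.

Emit:
servo_tool --pt "28 0 0 0 0 0.004 1" --pt "28 0 0 0 0 0 1" --pt "27 0 0 0 0 0 1" --pt "0 0 20 0 0 0 1" --pt "0 0 20 0 0 0 1" --pt "0 0 20 0 0 0 1" --pt "0 0 0 0 0 0 1" --pt "0 0 0 0 0 0 1" --pt "0 0 0 0 0 0 1"

```text
t: 14.25
position: [0.543, 0.0144, 0.2316]
tool_rot: [[0.007, 1.0, 0.002], [1.0, -0.007, 0.0], [0.0, 0.002, -1.0]]
force: [0.2, -0.4, -0.2]
finger_gap: 0.088
finger_force: 0.0
```

Emit:
servo_tool --pt "-1 -1.3 15 0 0 0 1" --pt "0 0 15 0 0 0 1" --pt "0 0 10 0 0 0 1" --pt "0 0 9.5 0 0 0 1" --pt "0 0 0 0 0 0 1" --pt "0 0 0 0 0 0 1" --pt "0 0 0 0 0 0 1"

```text
t: 14.95
position: [0.5415, 0.014, 0.1816]
tool_rot: [[0.006, 1.0, 0.001], [1.0, -0.006, 0.0], [0.0, 0.001, -1.0]]
force: [-0.2, -0.2, -0.4]
finger_gap: 0.0881
finger_force: 0.0
```

Emit:
servo_tool --pt "-0.6 0 0 0 0 0 0" --pt "0 0 0 0 0 0 0" --pt "0 0 0 0 0 0 0" --pt "0 0 0 0 0 0 0" --pt "0 0 0 0 0 0 0" --pt "0 0 0 0 0 0 0" --pt "0 0 0 0 0 0 0" --pt "0 0 0 0 0 0 0" --force 50

```text
t: 15.75
position: [0.5411, 0.0135, 0.181]
tool_rot: [[0.006, 1.0, 0.0], [1.0, -0.006, 0.0], [0.0, 0.0, -1.0]]
force: [-0.8, 0.9, -0.2]
finger_gap: 0.0527
finger_force: 50.0
```

Gripped at 52.7 mm. Pressing down.

Emit:
servo_tool --pt "0 0 2 0 0 0 0" --pt "0 0 2 0 0 0 0" --pt "0 0 1.5 0 0 0 0" --pt "0 0 0 0 0 0 0" --pt "0 0 0 0 0 0 0" --pt "0 0 0 0 0 0 0" --force 60

```text
t: 16.35
position: [0.5412, 0.0135, 0.1761]
tool_rot: [[0.006, 1.0, 0.0], [1.0, -0.006, 0.001], [0.001, 0.0, -1.0]]
force: [-2.3, 1.3, 9.1]
finger_gap: 0.0527
finger_force: 60.0
```

Emit:
servo_tool --pt "0 0 0.8 0 0 0 0" --pt "0 0 0.4 0 0 0 0" --pt "0 0 0 0 0 0 0" --pt "0 0 0 0 0 0 0" --pt "0 0 0 0 0 0 0"

```text
t: 16.85
position: [0.5411, 0.0135, 0.175]
tool_rot: [[0.006, 1.0, 0.0], [1.0, -0.006, 0.001], [0.001, 0.0, -1.0]]
force: [-2.5, 1.3, 10.9]
finger_gap: 0.0526
finger_force: 60.0
```

At 10.9 N the spring is essentially at its stop. Now the anticlockwise twist (tool z points down, so negative).

Emit:
servo_tool --pt "0 0 0 0 0 -0.1 0" --pt "0 0 0 0 0 -0.1 0" --pt "0 0 0 0 0 -0.1 0" --pt "0 0 0 0 0 -0.1 0" --pt "0 0 0 0 0 -0.1 0" --pt "0 0 0 0 0 -0.1 0" --pt "0 0 0 0 0 0 0"

```text
t: 17.55
position: [0.5427, 0.0135, 0.1757]
tool_rot: [[-0.562, 0.827, 0.004], [0.827, 0.562, 0.001], [-0.001, 0.003, -1.0]]
force: [-0.1, 0.5, 9.5]
finger_gap: 0.0526
finger_force: 60.0
```

```bash
python3 -c "
from h import *
s=arm.sense();print(s['ft_torque'],s['force'],s['q'].round(1),s['finger_gap'],s['position'],s['tool_rot'].round(3))"
```

```text
[-0.03658731  0.08098374  0.08286033] [-0.12547509  0.5445562   9.5436835 ] [-22.6  24.4  21.1 108.1 -11.3  49.4  38.3] 0.052593950964966524 [0.54269605 0.01346972 0.17567492] [[-0.562  0.827  0.004]
 [ 0.827  0.562  0.001]
 [-0.001  0.003 -1.   ]]
```

Emit:
servo_tool --pt "0 0 0.6 0 0 -0.1 0" --pt "0 0 0 0 0 -0.1 0" --pt "0 0 0 0 0 -0.1 0" --pt "0 0 0 0 0 -0.1 0" --pt "0 0 0 0 0 -0.1 0" --pt "0 0 0 0 0 -0.1 0" --pt "0 0 0 0 0 -0.1 0" --pt "0 0 0 0 0 -0.1 0" --pt "0 0 0 0 0 0 0" --pt "0 0 0 0 0 0 0"

```text
t: 18.55
position: [0.5429, 0.0135, 0.1752]
tool_rot: [[-0.984, 0.176, 0.004], [0.176, 0.984, 0.001], [-0.004, 0.001, -1.0]]
force: [1.1, -0.7, 9.2]
finger_gap: 0.0526
finger_force: 60.0
```

```bash
python3 -c "
from h import *
s=arm.sense();print(s['ft_torque'],s['force'],s['q'].round(1),s['finger_gap'],s['position'],np.degrees(np.arctan2(s['tool_rot'][1,1],s['tool_rot'][0,1])))"
```

```text
[0.01962117 0.05807643 0.06735521] [ 1.10372138 -0.72863788  9.22782353] [-14.4  23.6  10.4 107.6  -5.5  49.   78.7] 0.052560218686070435 [0.5429359  0.01353706 0.1752165 ] 79.87614865098578
```

Emit:
servo_tool --pt "0 0 0 0 0 -0.06 0" --pt "0 0 0 0 0 -0.03 0" --pt "0 0 0 0 0 0 0" --pt "0 0 -2 0 0 0 0" --pt "0 0 -2 0 0 0 0" --pt "0 0 -2 0 0 0 0" --pt "0 0 -2 0 0 0 0" --pt "0 0 0 0 0 0 0" --pt "0 0 0 0 0 0 0"

```text
t: 19.45
position: [0.5408, 0.0133, 0.1813]
tool_rot: [[-0.996, 0.087, -0.0], [0.087, 0.996, -0.0], [0.0, -0.0, -1.0]]
force: [-0.3, -0.7, -0.1]
finger_gap: 0.0526
finger_force: 60.0
```

Emit:
servo_tool --pt "0 0 -2 0 0 0 0" --pt "0 0 -2 0 0 0 0" --pt "0 0 -2 0 0 0 0" --pt "0 0 0 0 0 0 0" --pt "0 0 0 0 0 0 0"

```text
t: 19.95
position: [0.541, 0.0135, 0.1877]
tool_rot: [[-0.996, 0.087, 0.0], [0.087, 0.996, 0.0], [-0.0, 0.0, -1.0]]
force: [0.2, 0.5, -0.5]
finger_gap: 0.0527
finger_force: 60.0
```

No resistance 6 mm above the closed height, so the cap is free. Lifting clear.

Emit:
servo_tool --pt "0 0 -10 0 0 0 0" --pt "0 0 -10 0 0 0 0" --pt "0 0 -15 0 0 0 0" --pt "0 0 -15 0 0 0 0" --pt "0 0 -10 0 0 0 0" --pt "0 0 -10 0 0 0 0" --pt "0 0 0 0 0 0 0" --pt "0 0 0 0 0 0 0" --pt "0 0 0 0 0 0 0" --pt "0 0 0 0 0 0 0"

```text
t: 20.95
position: [0.5406, 0.0134, 0.257]
tool_rot: [[-0.996, 0.087, -0.001], [0.087, 0.996, -0.0], [0.001, -0.0, -1.0]]
force: [0.6, -0.1, -0.6]
finger_gap: 0.0526
finger_force: 60.0
```

```bash
python3 - <<'E'
from h import *
s=arm.sense(); print(s["t"],s["position"],s["finger_gap"],s["finger_force"],s["joint_vel"].round(2))
im,cc,_=grab("scene")
# grey cap in scene: before (closed) vs now, at predicted pixel
for z in(.211,.211+.075):
    u,v=proj(cc,(.5417,.0133,z)).astype(int); print(z,u,v,im[v-4:v+9:4,u].tolist())
k=blob(im,(180,150,300,260) if 0 else (225,215,265,255),(0,0,0),(180,80,255)); print("cup stack bbox",cv2.boundingRect(k))
print("pred rim/foot px",proj(cc,(.4656,-.26,.089)).round(),proj(cc,(.4656,-.26,0)).round())
E
```

```text
20.95 [0.54058712 0.01343269 0.25696147] 0.05255255122492212 59.99983549118042 [ 0.06 -0.09  0.01 -0.29  0.12 -0.01 -0.01]
0.211 329 203 [[66, 64, 69], [91, 118, 149], [52, 52, 57], [99, 95, 96]]
0.286 330 186 [[127, 120, 118], [129, 121, 120], [127, 120, 119], [98, 93, 93]]
cup stack bbox (233, 218, 21, 27)
pred rim/foot px [242. 224.] [246. 240.]
```

The scene pixels now show cap grey at the lifted height. At its old position the colour is no longer cap grey. The cup stack stands where predicted.

```bash
python3 -c "
from workcell import arm
print(arm.hand_in())"
```

```text
the job is handed in; nothing more can be done
None
```

I nested cup A in cup B and let go, took the cap off the jug, and handed in at about 21 s with the cap held level about 8 cm above the mouth; the hand-in returned no verdict, and the real fingertips sit about 24 mm further back than the interface says, so I corrected for that.

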